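# Release a microscope arm from its transport ball and hold it raised

### The arm

A 6-joint arm with a two-finger parallel gripper is mounted at the origin on the work surface. World frame = base frame: x ahead of the robot, y to its left, z up, the work surface at z = 0. Lengths are in m, angles in rad, forces in N, time in s.
With the tool pointing down it reaches from about 0.3 to 0.875 m from the base axis. Payload 6.4 kg.
Tool frame: the origin (TCP) lies on the front face of the gripper's body, between the roots of the fingers; the fingertips stand 73 mm ahead of it and the grasp point (between the pads) lies ctrl.pinch_z ahead of it (ctrl.pinch_z is the distance from the TCP to the grasp point, in m); z points along the fingers, x is the direction in which the jaws open and shut, and the axes are right-handed (so a half turn about z gives the same grasp; the last joint's range is limited). The gripper opens to 85 mm and grips with 20 to 120 N. Pads are 22 mm wide; open, the fingers measure 114 mm over their backs; the gripper's body (76 mm by 85 mm) begins 54 mm behind the grasp point. The pads swing forward as they close: fully open they stand 13 mm farther back than shut.
Start: joints at [0.994, 0.181, 1.607, -0, 1.354, -0.206], TCP at [0.208, 0.536, 0.304] pointing down, gripper open.
Joint ranges: [-2.99, 2.99], [-0.89, 2.07], [0.3, 2.58], [-1.14, 4.28], [0, 2.63], [-3.12, 3.12]. Speed limits (rad/s): [2.57, 2.57, 3.01, 3.14, 3.14, 3.14].

### API

Orientations are given as a unit quaternion [w, x, y, z].
In Python, from bench import ctrl gives the robot as it stands.
- The arm moves only by the tool move_arm, never from a script. Its argument "rows" is text: rows parted by semicolons, each of 7 numbers parted by spaces: the shift along the tool's x, y, z in cm, then the turn, a rotation vector about the tool's x, y, z in degrees, then the opening, from 0 (shut) to 1 (fully open). In form: x y z rx ry rz grip; .... A call has 1 to 20 rows; each row shifts and turns the commanded pose from where the row before left it, along the tool's axes as they then stand; what a row does not reach is not made up. A row lasts 1/10 s, in which the tool goes at most 50 mm and 8.59 degrees, less where a joint would pass 70% of its speed; a pose out of reach is approached as far as the arm can. A call with a gripper value outside its range is refused whole. The fingers move at their own pace and stop on an object; the grip force is fixed at half the most. Time passes only in rows, so rows that do not move let the fingers close. It gives the time, the measured TCP pose, the force and the opening at its end, in the units of the state.
- ctrl.get_obs(): the state, without advancing time (a new reading comes with each control period).
- ctrl.camera(name): name is "scene" or "side" or "wrist"; returns a dict with "color" (480x640x3 uint8, blue, green, red), "fx", "fy", "cx", "cy" (pixels), "rvec" (rotation vector, rad) and "tvec" (3), from world to camera coordinates, as OpenCV has them. Camera axes: x right, y down, z forward; pixel columns grow to the right and rows downward; lengths in m; the calibration is good to about 2 mm. A picture is of the moment at which its call begins. There is no depth.
- ctrl.hand_in(): hands the job in, once; it reports no verdict.
Trained networks look in the newest picture that a camera, given by its name, has taken for a name from the list of things; names that differ only in an ending like _2 or _b are one class to them, and where a whole thing is asked for, a point or a joint stands for the part that bears it (a point fixed in the world has none). Each returns a list of dicts, best first, with "confidence" (0 to 1); they miss things now and then, are a little off and sometimes report something else, mostly with a low value. They report only what shows in the picture. A call takes as long as a camera call. They do not tell look-alikes from the thing itself.
- ctrl.look_for(camera, query): "bbox" ([left, top, right, bottom] in pixels, round what is visible of it).
- ctrl.trace(camera, query): "region" (480x640 bool, what is visible of it) and "bbox" ([left, top, right, bottom] in pixels, round what is visible of it).
The state is a dict: "time_s": time; "q": joint angles; "dq": joint speeds; "joint_efforts": joint torques, N m; "eef_pos": TCP position; "eef_rot": TCP orientation; "wrist_force": force on the tool from outside, world axes, zero at the start; "torque": the same for the moment, N m; "opening": opening from 0.0 (shut) to 1.0 (fully open).
Only numpy, scipy, OpenCV 4.12 (cv2) and the standard library are available. Lean on these libraries where they do the work, as an engineer would, in place of code of your own. Each camera call takes 0.05 s, during which the arm holds its last target.

### The job

The portable microscope's tip-back arm is locked down on its transport ball. Lift the lock collar up off its peg and stand it upright in the empty tray, then pull the latch knob sideways against its spring, away from the arm, and with the latch held back lift the arm's front end off the ball. Finish while holding it raised and still, with the cup about 8 cm above where it sat on the ball, and leave everything else standing where it is.

Things in the scene. Friction and masses are not known exactly. Their poses are not given: they have to be found in the camera images.
- dock: Black base of the portable microscope, fixed, plate 400 x 110 x 16 mm. Origin on the bench right under the ball; x runs from the ball along the arm to the hinge, y sideways from the ball to the latch knob and the peg, z up. Its yaw is within 0.3 rad of the world's. The hinge axis is parallel to y, at x = 250, z = 80 mm. A side foot carries the peg ledge at y = 133 mm.
- ball (a point): Centre of the fixed steel ball stud, 30 mm across with a flat underside, 70 mm above the bench; hidden in the arm's cup at the start.
- peg_foot (a point): Foot of the upright steel peg (14 mm diameter, 26 mm tall) that the lock collar is slipped over; the point is on the peg's axis on top of its ledge (30 x 30 mm), 40 mm above the bench.
- collar_mid (a point): Lock collar: grey plastic tube, 40 mm outside, 17 mm bore, 45 mm tall, 50 g, stands on the peg ledge and blocks the end of the latch bar (the latch then moves less than 4 mm). The point is its centre, half-way up; z its axis. Fingers closing along the dock's x have free room; the knob is 83 mm away towards dock -y, its top 43 mm above the collar's. Raised 30 mm it is off the peg.
- tray: Shallow white open tray, fixed, 150 x 150 mm, walls 4 mm thick and 25 mm high, floor 4 mm thick, empty; on the left or the right of the microscope. Origin at the centre of its underside.
- latch (a joint): Travel of the latch in m towards the dock's +y (away from the arm): 0 = latched, stop at 0.017. Its spring pushes back with 6 N at 0, 11 N at the stop, and closes it when let go. Its plate hooks under the ball's flat underside and clears it from 0.009; short of that the arm cannot be lifted. The arm may be lifted by the latch knob itself.
- knob (a point): Latch knob: upright black round post, 16 mm diameter, 82 to 128 mm above the bench, on the latch bar 50 mm beside the ball (dock +y). The point is on its axis, 110 mm up with the arm down. It is carried by the arm: it slides with the latch and rises and tilts with the arm about the hinge. The cup beside it has its top at 89 mm, so fingers on the knob's upper part clear it.
- scope_arm (a joint): Angle of the white tip-back arm in rad: 0 = down on the ball, grows as its front end (over the ball) goes up about the hinge, stop at 1.0. The arm weighs about 0.5 kg (varies) and falls back when let go; raising it at the knob takes about 3 to 5 N. At 0.33 its front end is 80 mm up.
- cup (a point): Centre of the square aluminium cup (44 x 44 mm, top 19 mm above this point) at the arm's front end; at the ball's centre, 70 mm above the bench, while the arm is down.
- dish: Small glass dish, 52 mm across, 14 mm high, on the microscope's stage under the objective; stays there. Origin at its underside.
- slide_box: Closed slide box, 104 x 134 x 40 mm, loose, on the other side of the microscope from the tray; stays. Origin at its underside.
- bottle: Amber bottle, 56 mm diameter, 130 mm tall; stays. Origin at its underside.
- jar: White jar, 70 mm diameter, 85 mm tall; stays. Origin at its underside.
- beaker: Glass beaker, 64 mm across, 85 mm tall; stays. Origin at its underside.
- vial: Small glass vial, 28 mm diameter, 50 mm tall, beside the microscope; stays. Origin at its underside.
- staining_jar: Rectangular glass jar with white lid, 60 x 80 x 82 mm; stays. Origin at its underside.
Mind the look-alikes: they are no part of the job. What is shaped like the part that bears collar_mid but pink or red is not meant. What is shaped like the tray but brown is not meant.

How it is judged:
On the way, in this order (a step that is already met when the one before it is completed fails the run):
1. the collar stands upright in the tray, let go (x of collar_mid in the frame of tray between -0.062 and 0.062 m and y of collar_mid in the frame of tray between -0.062 and 0.062 m and z of collar_mid in the frame of tray below 0.034 m and angle between collar_mid's own z axis and vertical below 0.15 rad and contact force between the fingers and collar below 0.1 N), for 0.2 s.
2. the latch is pulled back before the arm is up (value of joint latch above 0.008 m and value of joint scope_arm below 0.15 rad and contact force between the fingers and latch above 1 N), for 0.1 s.
At the end, for the whole second after the job is handed in: The fingers hold the arm up (touching it or its latch with more than 1 N) at more than 0.24 rad (cup about 60 mm above the ball) and still, while the collar stands upright (within 0.15 rad) on the tray's floor, released and at rest (all of step 1 and linear speed of collar below 0.02 m/s and value of joint scope_arm above 0.24 rad and velocity of joint scope_arm between -0.1 and 0.1 rad/s and contact force between the fingers and scope_arm above 1 N); the arm keeps its last pose, push and grip.
It fails at once if a bystander is pushed more than 40 mm or tipped over (distance of any of slide_box, bottle, jar, beaker, vial, staining_jar, dish from where it was at the start of the episode above 0.04 m or angle between any of slide_box, bottle, jar, beaker, vial, staining_jar, dish's own z axis and vertical above 0.5 rad).
It also fails if it takes over 54 s, if anything falls off the work surface, if the arm or the gripper's body presses on something with over 40 N, if the wrist force passes 120 N, or if a joint passes its speed limit or range.

## Working session

There is one attempt and no reset: what is moved stays moved. The work goes in short steps, Python scripts to look and compute and a tool call to move; the robot and the scene stay as the last step left them, time stands still between calls to the robot, and variables do not carry over. Pictures are saved under pics/ and viewed, and the job is handed in when it is done.

Besides the shell and the picture viewer there is one more tool, called after "Call:" as name(argument=value, ...) on one line, values as JSON. move_arm: Moves the arm, as the interface text tells. Its arguments: {"type":"object","properties":{"rows":{"type":"string"}},"required":["rows"]}

```bash
ls; mkdir -p pics
python3 - <<'E'
from bench import ctrl
import cv2
o=ctrl.get_obs(); print(o, ctrl.pinch_z)
for n in ["scene","side","wrist"]:
    c=ctrl.camera(n); cv2.imwrite(f"pics/{n}0.png",c["color"]); print(n,{k:c[k] for k in c if k!="color"})
    for q in ["collar_mid","tray","knob","cup","dock","vial"]:
        print(n,q,[(round(d["confidence"],2),[round(float(v)) for v in d["bbox"]]) for d in ctrl.look_for(n,q)])
E
```

```text
pics
{'time_s': 0.0, 'q': array([ 9.93665428e-01,  1.81542048e-01,  1.60800536e+00, -3.71316389e-05,
        1.35379988e+00, -2.06275209e-01]), 'dq': array([-0.00035388, -0.00178593,  0.00110377,  0.00068256,  0.00029561,
        0.0005566 ]), 'joint_efforts': array([-1.20011424e-03, -4.44880235e+01, -3.51330078e+01, -3.84913037e-04,
        9.30354581e-03,  2.65831977e-05]), 'eef_pos': array([0.20812759, 0.53555147, 0.30298476]), 'eef_rot': array([ 3.53282305e-04,  8.25349790e-01,  5.64621071e-01, -8.03247624e-04]), 'wrist_force': array([-0.03029438, -0.28818454, -0.18663331]), 'torque': array([-0.03693736,  0.04571293, -0.03020389]), 'opening': 0.9981409492876998} 0.0539
scene {'fx': 568.1808113899534, 'fy': 568.1808113899534, 'cx': 317.53742934652655, 'cy': 248.6911766329025, 'rvec': array([ 1.17890546,  2.20148001, -1.08013068]), 'tvec': array([ 0.2779736 , -0.18662401,  1.63948844])}
scene collar_mid [(0.94, [328, 252, 350, 274]), (0.86, [357, 291, 380, 318]), (0.73, [242, 233, 254, 256]), (0.57, [299, 285, 319, 312])]
scene tray [(0.82, [449, 226, 536, 288]), (0.66, [425, 290, 
[... 525 characters left out ...]
5, 244]), (0.65, [293, 220, 304, 234]), (0.41, [349, 280, 361, 303])]
side tray [(0.79, [225, 193, 285, 229]), (0.73, [147, 213, 212, 250])]
side knob [(0.68, [306, 222, 320, 246])]
side cup [(0.75, [301, 222, 407, 266])]
side dock [(0.64, [292, 219, 441, 291])]
side vial [(0.76, [349, 279, 360, 299]), (0.57, [292, 222, 308, 242])]
wrist {'fx': 365.74043319039987, 'fy': 365.74043319039987, 'cx': 317.1785368620549, 'cy': 235.7771663129718, 'rvec': array([-2.40626151, -1.6471844 , -0.21774223]), 'tvec': array([-0.57455288, -0.03373439,  0.37750198])}
wrist collar_mid []
wrist tray [(0.93, [10, 195, 208, 365]), (0.63, [208, 370, 283, 413])]
wrist knob []
wrist cup []
wrist dock []
wrist vial []
```

View pics/scene0.png

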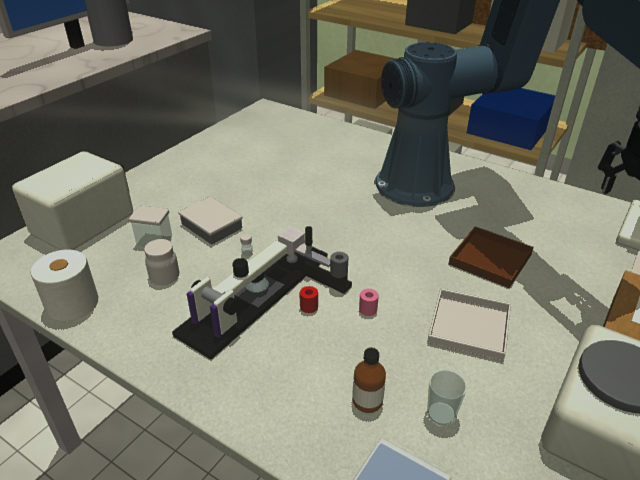

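View pics/side0.png

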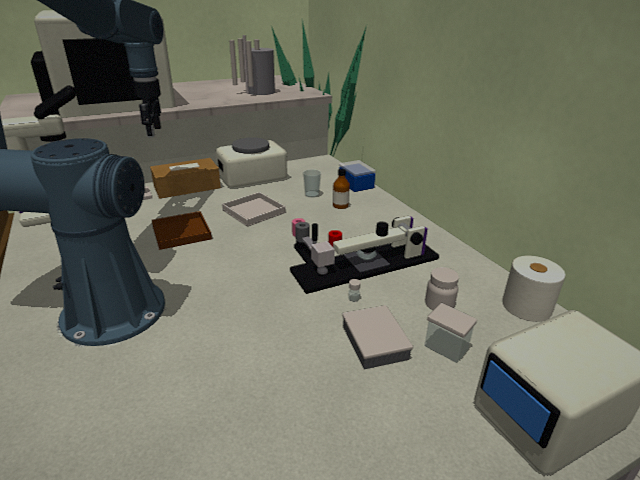

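View pics/wrist0.png

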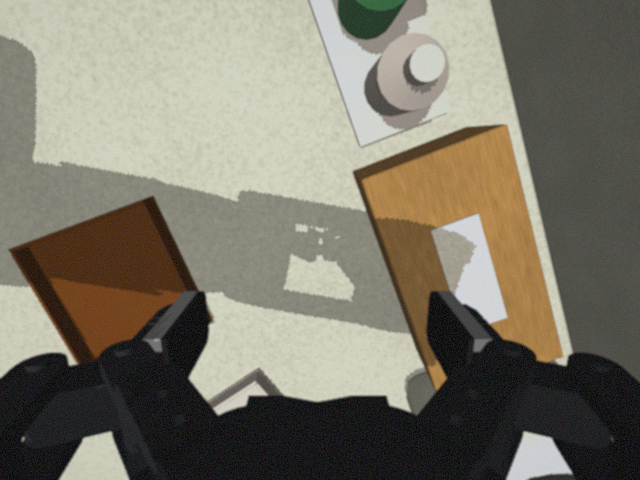

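Run:
```python
import cv2
a=cv2.imread("pics/scene0.png")[210:370,160:400]; cv2.imwrite("pics/sc_crop.png",cv2.resize(a,None,fx=3.3,fy=3.3,interpolation=2))
a=cv2.imread("pics/side0.png")[180:310,260:460]; cv2.imwrite("pics/si_crop.png",cv2.resize(a,None,fx=4,fy=4,interpolation=2))
```

```text
(no output)
```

View pics/sc_crop.png

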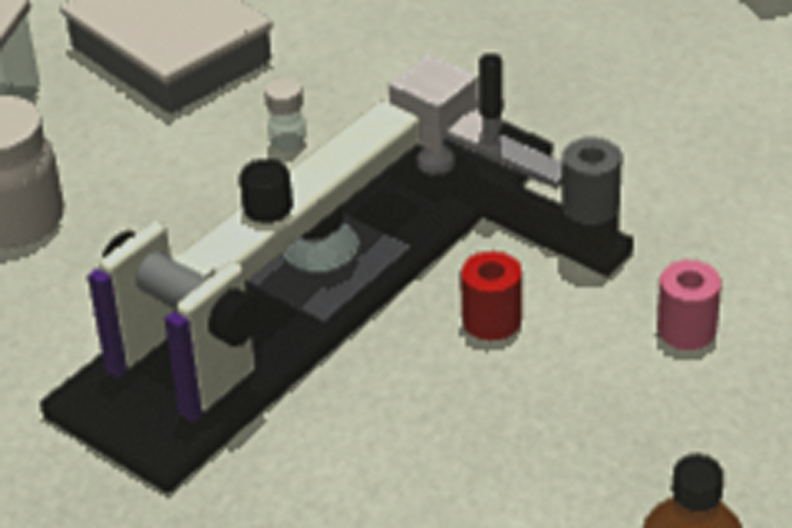

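View pics/si_crop.png

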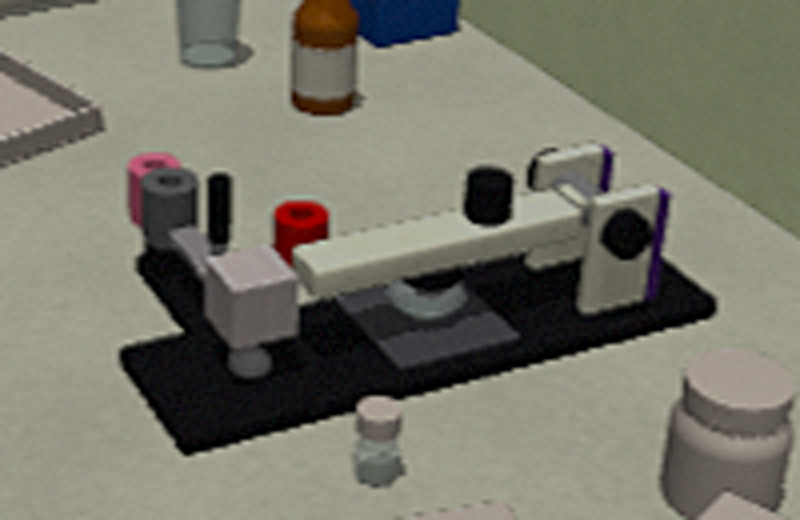

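Candidates for the collar in the scene view are grey on the ledge (339,263), red (309,299), pink (369,303) and the vial (246,244). The crop shows the grey one sitting on the foot ledge beside the latch bar, so I choose that. For the tray, white is at (469,325) and brown at (490,257), so I choose white.

```bash
cat > h.py <<'E'
import numpy as np, cv2
from scipy.optimize import least_squares
from scipy.spatial.transform import Rotation as R
def proj(c,P):
    K=np.array([[c["fx"],0,c["cx"]],[0,c["fy"],c["cy"]],[0,0,1.]])
    return cv2.projectPoints(np.asarray(P,float).reshape(-1,3),c["rvec"],c["tvec"],K,None)[0].reshape(-1,2)
def ray(c,uv,z):
    Rm=cv2.Rodrigues(c["rvec"])[0]; o=-Rm.T@c["tvec"]
    d=Rm.T@np.array([(uv[0]-c["cx"])/c["fx"],(uv[1]-c["cy"])/c["fy"],1.])
    return o+d*(z-o[2])/d[2]
def xf(p,P):
    P=np.asarray(P,float); c,s=np.cos(p[2]),np.sin(p[2])
    return np.c_[p[0]+c*P[:,0]-s*P[:,1],p[1]+s*P[:,0]+c*P[:,1],P[:,2]]
E
python3 - <<'E'
from h import *
from bench import ctrl
S=ctrl.camera("scene"); T=ctrl.trace("scene","tray"); 
D=ctrl.camera("side")
L=[[0,.133,.085],[0,.05,.128],[0,0,.089]]
us=np.array([[339.1,257],[308.5,228],[291.5,234.8]]); ud=np.array([[302.5,224.5],[314.8,224.5],[322.5,247]])
for u,c in((us,S),(ud,D)): print([ray(c,a,l[2]).round(4).tolist() for a,l in zip(u,L)])
f=lambda p:np.r_[(proj(S,xf(p,L))-us).ravel(),(proj(D,xf(p,L))-ud).ravel()]
r=least_squares(f,[.6,0,0]);print(r.x,f(r.x).round(1))
print(xf(r.x,L), xf(r.x,[[.25,0,.08]]))
for t in T:
    if t["confidence"]<.3: continue
    m=t["region"].astype(np.uint8); cn=max(cv2.findContours(m,0,1)[0],key=cv2.contourArea)
    h=cv2.approxPolyDP(cv2.convexHull(cn),4,True)[:,0]
    print(t["confidence"],t["bbox"],h.tolist(),[ray(S,a,.025)[:2].round(3).tolist() for a in h])
    print(S["color"][m>0].mean(0))
img=S["color"].copy()
for q in ["slide_box","bottle","jar","beaker","vial","staining_jar","dish"]:
    for d in ctrl.look_for("scene",q)[:2]:
        b=d["bbox"]; print(q,round(d["confidence"],2),ray(S,[(b[0]+b[2])/2,b[3]-3],0)[:2].round(3))
E
```

```text
[[0.4988, 0.054, 0.085], [0.4958, -0.0282, 0.128], [0.4944, -0.0764, 0.089]]
[[0.499, 0.0535, 0.085], [0.4939, -0.0325, 0.128], [0.4915, -0.0816, 0.089]]
[ 0.49288458 -0.07871707 -0.04695013] [-0.   0.1 -0.1 -0.2 -0.5 -0.7 -0.1 -0.1 -0.2 -0.7 -0.  -0.7]
[[ 0.49912666  0.05413637  0.085     ]
 [ 0.49523123 -0.02877216  0.128     ]
 [ 0.49288458 -0.07871707  0.089     ]] [[ 0.74260909 -0.09045029  0.08      ]]
0.9 [447.9, 228.8, 537.4, 289.0] [[475, 227], [532, 247], [509, 286], [450, 263]] [[0.142, 0.235], [0.144, 0.38], [0.313, 0.381], [0.31, 0.241]]
[25.05066667 39.82133333 61.47133333]
0.82 [425.1, 289.3, 510.6, 362.3] [[442, 289], [510, 304], [502, 360], [427, 342]] [[0.404, 0.262], [0.369, 0.402], [0.529, 0.44], [0.566, 0.301]]
[146.23568182 160.8825     167.37545455]
slide_box 0.76 [ 0.538 -0.297]
bottle 0.97 [0.752 0.277]
jar 0.87 [ 0.714 -0.289]
jar 0.38 [ 0.533 -0.297]
vial 0.75 [ 0.622 -0.063]
vial 0.71 [ 0.513 -0.199]
staining_jar 0.96 [ 0.622 -0.424]
dish 0.69 [ 0.61  -0.091]
```

The grey collar fits at (0.499, 0.054). The dock is at (0.493, -0.079) with yaw -0.047, and the fit residuals are under 1 px. First I turn the tool so its x lies along the dock's x.

Call:
move_arm(rows="0 0 0 0 0 7.95 1;0 0 0 0 0 7.95 1;0 0 0 0 0 7.95 1;0 0 0 0 0 7.95 1;0 0 0 0 0 7.95 1;0 0 0 0 0 7.95 1;0 0 0 0 0 7.95 1;0 0 0 0 0 7.95 1;0 0 0 0 0 7.95 1;0 0 0 0 0 0 1")

```text
time_s: 2.55
eef_pos: [0.2083, 0.5359, 0.3039]
eef_rot: [0.0, 1.0, -0.025, -0.0]
wrist_force: [0.3, -0.3, -0.2]
opening: 1.003
```

```bash
cat >> h.py <<'E'
def info(o,targ=None):
    q=o["eef_rot"]; r=R.from_quat([q[1],q[2],q[3],q[0]]); M=r.as_matrix()
    print("t",round(o["time_s"],2),"p",o["eef_pos"].round(4),"x",M[:,0].round(3),"z",M[:,2].round(3),"yaw_x",np.degrees(np.arctan2(M[1,0],M[0,0])).round(2),"F",o["wrist_force"].round(1),"op",round(o["opening"],3))
    if targ is not None: print("shift cm",((M.T@(np.array(targ)-o["eef_pos"]))*100).round(2))
    return M
E
python3 - <<'E'
from h import *
from bench import ctrl
info(ctrl.get_obs(),[.499,.054,.22])
S=ctrl.camera("scene")
# tray check
best=None
W=.075
img=S["color"].copy()
us=np.array([[442,291],[509.5,305],[502,358],[428,342]],float) 
P=[[-W,-W,.025],[-W,W,.025]]
for c in [(.459,.350,.243)]:
    for z in (0,.025):
        uv=proj(S,xf(c,[[-W,-W,z],[-W,W,z],[W,W,z],[W,-W,z]])); cv2.polylines(img,[uv.astype(int)],True,(0,0,255),1)
cv2.imwrite("pics/traychk.png",cv2.resize(img[270:380,400:540],None,fx=5,fy=5))
E
```

```text
t 2.55 p [0.2083 0.5359 0.3039] x [ 0.999 -0.05  -0.   ] z [-0. -0. -1.] yaw_x -2.86 F [ 0.3 -0.3 -0.2] op 1.003
shift cm [31.44 46.68  8.39]
```

View pics/traychk.png

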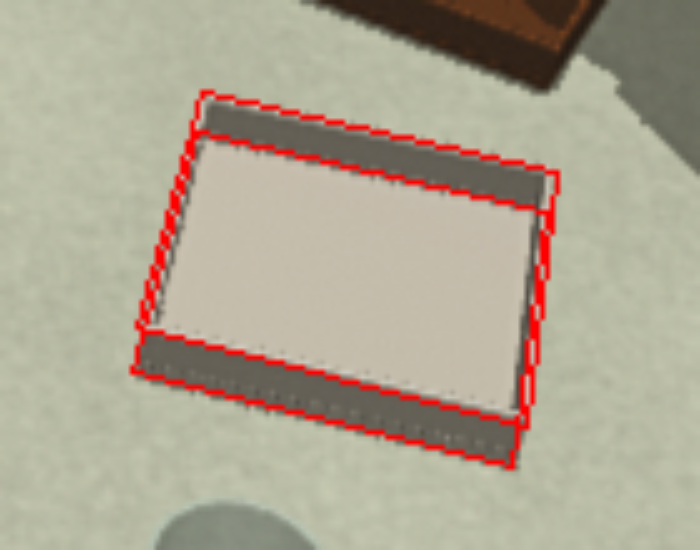

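The tray model lines up with the white tray, so its centre is (0.459, 0.350). Next I go above the collar.

Call:
move_arm(rows="1.96 2.92 0.5 0 0 0 1;1.96 2.92 0.5 0 0 0 1;1.96 2.92 0.5 0 0 0 1;1.96 2.92 0.5 0 0 0 1;1.96 2.92 0.5 0 0 0 1;1.96 2.92 0.5 0 0 0 1;1.96 2.92 0.5 0 0 0 1;1.96 2.92 0.5 0 0 0 1;1.96 2.92 0.5 0 0 0 1;1.96 2.92 0.5 0 0 0 1;1.96 2.92 0.5 0 0 0 1;1.96 2.92 0.5 0 0 0 1;1.96 2.92 0.5 0 0 0 1;1.96 2.92 0.5 0 0 0 1;1.96 2.92 0.5 0 0 0 1;1.96 2.92 0.5 0 0 0 1;0 0 0 0 0 0 1;0 0 0 0 0 0 1")

```text
time_s: 4.4
eef_pos: [0.4988, 0.0535, 0.2237]
eef_rot: [-0.0, 1.0, -0.024, -0.0]
wrist_force: [0.3, 0.2, -0.5]
opening: 1.002
```

Run:
```python
from h import *
from bench import ctrl
info(ctrl.get_obs(),[.499,.054,.122])
c=ctrl.camera("wrist"); img=c["color"].copy()
d=(.4929,-.0787,-.047)
for p in proj(c,xf(d,[[0,.133,.085],[0,.05,.128],[0,0,.089]])): print(p); cv2.circle(img,tuple(int(v) for v in p),4,(0,0,255),1)
cv2.imwrite("pics/w1.png",img)
```

```text
t 4.4 p [0.4988 0.0535 0.2237] x [ 0.999 -0.048 -0.001] z [-0.001  0.    -1.   ] yaw_x -2.75 F [ 0.3  0.2 -0.5] op 1.002
shift cm [ 0.03 -0.05 10.17]
[318.41871213 250.03416849]
[318.52426374 420.4696784 ]
[318.36783636 438.88269361]
```

View pics/w1.png

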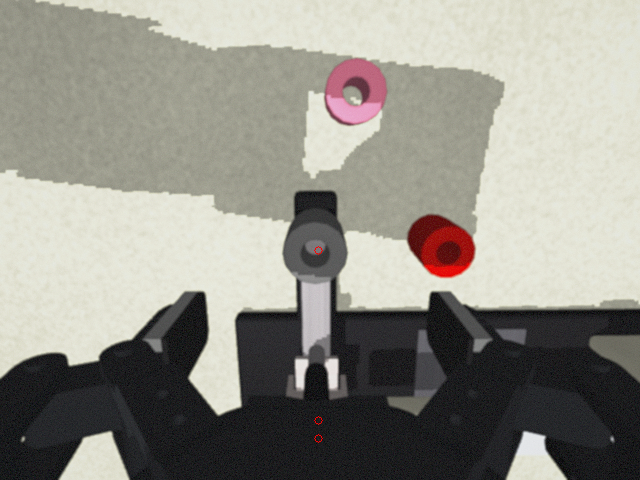

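The grey collar is centred at (316,247), within 2 mm of the prediction. The red look-alike at (440,250) is clear of the fingers. I descend and grip.

Call:
move_arm(rows="0 0 2.5 0 0 0 1;0 0 2.5 0 0 0 1;0 0 2.5 0 0 0 1;0 0 1.7 0 0 0 1;0 0 1 0 0 0 1;0 0 0 0 0 0 1;0 0 0 0 0 0 0;0 0 0 0 0 0 0;0 0 0 0 0 0 0;0 0 0 0 0 0 0;0 0 0 0 0 0 0;0 0 0 0 0 0 0;0 0 0 0 0 0 0;0 0 0 0 0 0 0")

```text
time_s: 5.85
eef_pos: [0.4989, 0.054, 0.123]
eef_rot: [0.0, 1.0, -0.024, 0.0]
wrist_force: [-4.6, 0.8, 8.2]
opening: 0.447
```

Call:
move_arm(rows="0 0 0 0 0 0 0;0 0 -1 0 0 0 0;0 0 -1.5 0 0 0 0;0 0 -1.5 0 0 0 0;0 0 -2 0 0 0 0;0 0 -3 0 0 0 0;0 0 0 0 0 0 0;0 0 0 0 0 0 0")

```text
time_s: 6.65
eef_pos: [0.4993, 0.0539, 0.213]
eef_rot: [0.0, 1.0, -0.024, 0.001]
wrist_force: [-1.1, 0.8, -0.8]
opening: 0.448
```

Run:
```python
from h import *
from bench import ctrl
info(ctrl.get_obs(),[.459,.350,.2137])
c=ctrl.camera("scene"); cv2.imwrite("pics/s2.png",cv2.resize(c["color"][150:350,220:460],None,fx=3,fy=3))
c=ctrl.camera("wrist"); cv2.imwrite("pics/w2.png",c["color"])
```

```text
t 6.65 p [0.4993 0.0539 0.213 ] x [ 0.999 -0.049  0.003] z [ 0.003 -0.    -1.   ] yaw_x -2.79 F [-1.1  0.8 -0.8] op 0.448
shift cm [ -5.47 -29.37  -0.09]
```

View pics/s2.png

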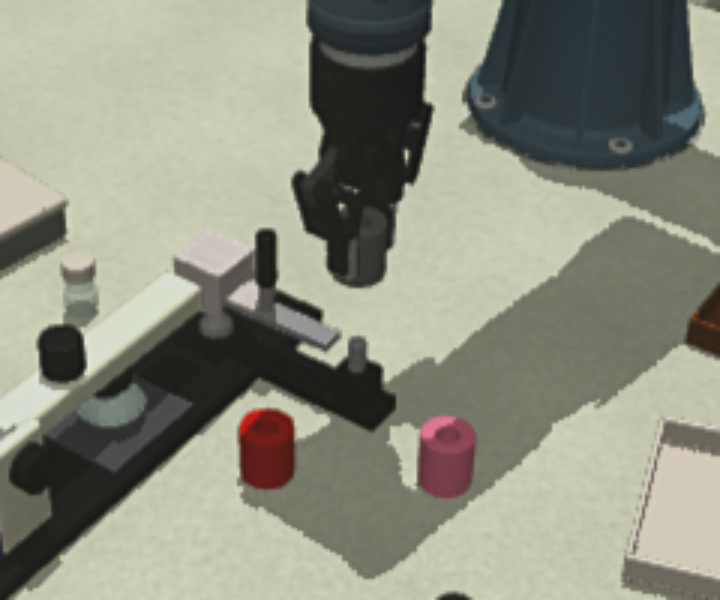

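View pics/w2.png

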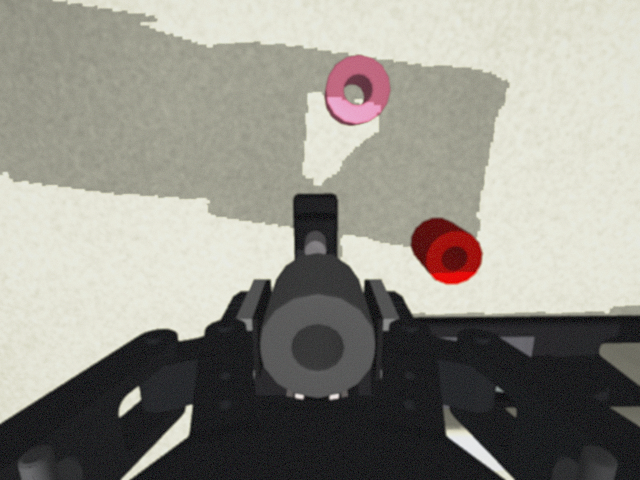

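The grey collar is held upright with the peg free at (357,350) in the crop. I carry it to the tray.

Call:
move_arm(rows="-0.3 -1.4 0 0 0 0 0;-0.5 -2.8 0 0 0 0 0;-0.55 -3 0 0 0 0 0;-0.55 -3 0 0 0 0 0;-0.55 -3 0 0 0 0 0;-0.55 -3 0 0 0 0 0;-0.55 -3 0 0 0 0 0;-0.55 -3 0 0 0 0 0;-0.55 -3 0 0 0 0 0;-0.5 -2.2 0 0 0 0 0;-0.3 -1 0 0 0 0 0;0 0 0 0 0 0 0;0 0 2.5 0 0 0 0;0 0 2.5 0 0 0 0;0 0 2.5 0 0 0 0;0 0 2 0 0 0 0;0 0 1.5 0 0 0 0;0 0 0.5 0 0 0 0;0 0 0 0 0 0 0;0 0 0 0 0 0 0")

```text
time_s: 8.75
eef_pos: [0.4589, 0.3404, 0.0978]
eef_rot: [-0.0, 1.0, -0.025, 0.001]
wrist_force: [0.1, -0.5, 0.2]
opening: 0.442
```

Run:
```python
from h import *
from bench import ctrl
info(ctrl.get_obs(),[.459,.350,.0880])
c=ctrl.camera("scene"); cv2.imwrite("pics/s3.png",cv2.resize(c["color"][230:380,380:560],None,fx=4,fy=4))
```

```text
t 8.75 p [0.4589 0.3404 0.0978] x [ 0.999 -0.049  0.001] z [ 0.001  0.001 -1.   ] yaw_x -2.81 F [ 0.1 -0.5  0.2] op 0.442
shift cm [-0.04 -0.96  0.98]
```

View pics/s3.png

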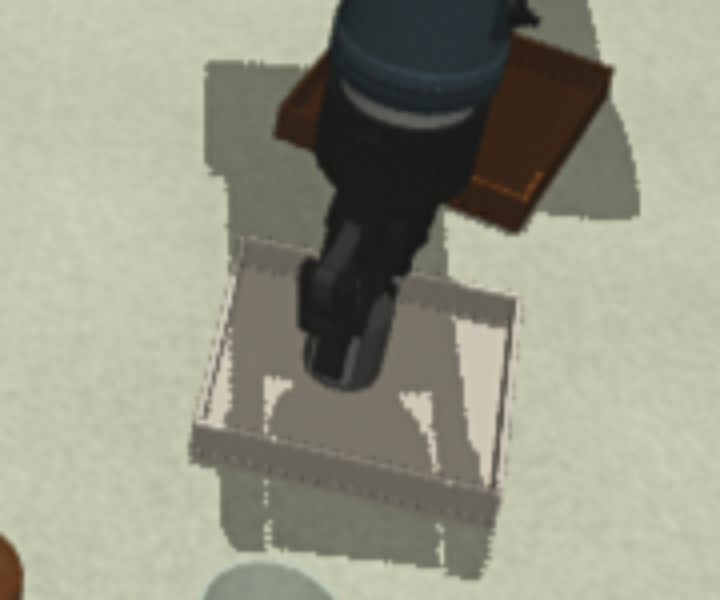

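Call:
move_arm(rows="0 -0.9 0 0 0 0 0;0 0 0.4 0 0 0 0;0 0 0.3 0 0 0 0;0 0 0.25 0 0 0 0;0 0 0 0 0 0 0;0 0 0 0 0 0 0")

```text
time_s: 9.4
eef_pos: [0.4585, 0.3492, 0.0871]
eef_rot: [0.0, 1.0, -0.024, -0.0]
wrist_force: [0.3, 0.1, -0.8]
opening: 0.446
```

Call:
move_arm(rows="0 0 0.1 0 0 0 0;0 0 0 0 0 0 0;0 0 0 0 0 0 0.7;0 0 0 0 0 0 1;0 0 0 0 0 0 1;0 0 0 0 0 0 1;0 0 0 0 0 0 1;0 0 -1 0 0 0 1;0 0 -2 0 0 0 1;0 0 -3 0 0 0 1;0 0 -4 0 0 0 1;0 0 -4 0 0 0 1;0 0 0 0 0 0 1")

```text
time_s: 10.7
eef_pos: [0.4617, 0.3509, 0.234]
eef_rot: [-0.003, 1.0, -0.024, 0.005]
wrist_force: [-0.2, 0.2, 0.7]
opening: 0.997
```

Run:
```python
from h import *
from bench import ctrl
M=info(ctrl.get_obs(),[.495,-.03,.22])
c=ctrl.camera("scene"); cv2.imwrite("pics/s4.png",cv2.resize(c["color"][230:380,380:560],None,fx=4,fy=4))
c=ctrl.camera("wrist"); cv2.imwrite("pics/w4.png",c["color"])
print(np.c_[M.T])
```

```text
t 10.7 p [0.4617 0.3509 0.234 ] x [ 0.999 -0.049  0.011] z [ 0.011  0.005 -1.   ] yaw_x -2.78 F [-0.2  0.2  0.7] op 0.997
shift cm [ 5.16 37.89  1.23]
[[ 0.998761   -0.04856497  0.01085879]
 [-0.04850325 -0.99880574 -0.00587672]
 [ 0.01113122  0.00534275 -0.99992377]]
```

View pics/s4.png

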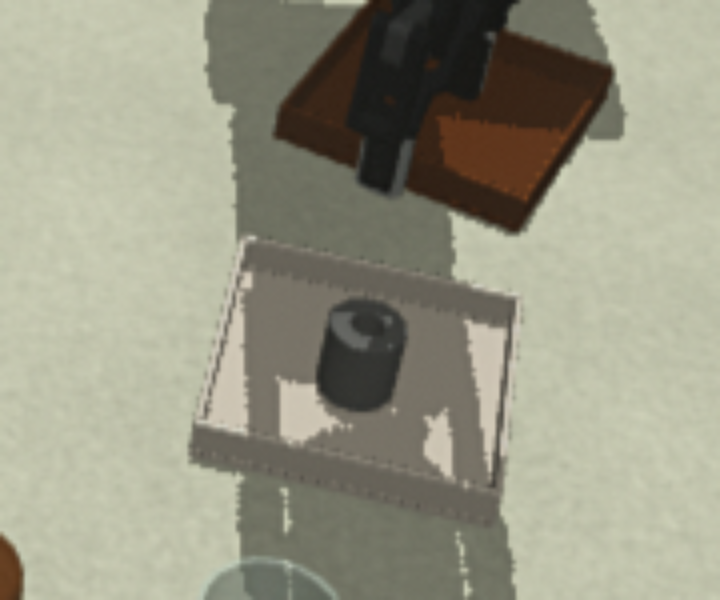

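View pics/w4.png

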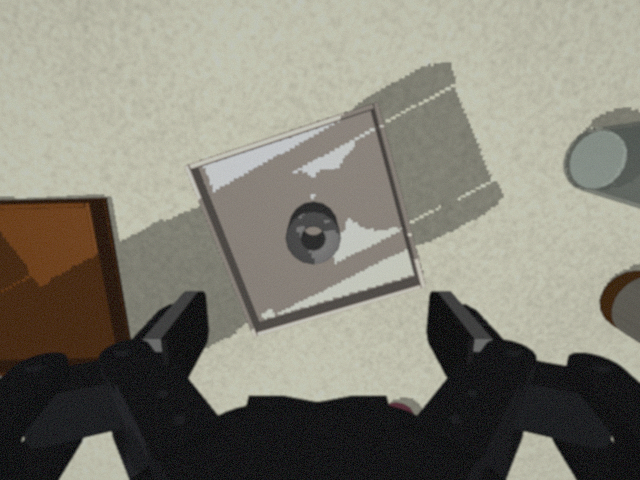

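The collar stands upright near the tray's centre, let go, with the wrist view showing it round at (313,233). Next I turn the tool so the jaws close along the dock's y for the knob.

Call:
move_arm(rows="0 0 0 0 0 -8.2 1;0 0 0 0 0 -8.2 1;0 0 0 0 0 -8.2 1;0 0 0 0 0 -8.2 1;0 0 0 0 0 -8.2 1;0 0 0 0 0 -8.2 1;0 0 0 0 0 -8.2 1;0 0 0 0 0 -8.2 1;0 0 0 0 0 -8.2 1;0 0 0 0 0 -8.2 1;0 0 0 0 0 -8.1 0.6;0 0 0 0 0 0 0.6;0 0 0 0 0 0 0.6")

```text
time_s: 12.1
eef_pos: [0.4581, 0.349, 0.2252]
eef_rot: [-0.0, 0.725, 0.689, -0.001]
wrist_force: [0.8, -0.1, -0.9]
opening: 0.596
```

Run:
```python
from h import *
from bench import ctrl
M=info(ctrl.get_obs(),[.4952,-.0288,.23])
```

```text
t 12.1 p [0.4581 0.349  0.2252] x [ 0.051  0.999 -0.001] z [-0.002 -0.001 -1.   ] yaw_x 87.09 F [ 0.8 -0.1 -0.9] op 0.596
shift cm [-37.54   5.63  -0.45]
```

Call:
move_arm(rows="-1.5 0.3 0 0 0 0 0.6;-3 0.45 0 0 0 0 0.6;-3 0.45 0 0 0 0 0.6;-3 0.45 0 0 0 0 0.6;-3 0.45 0 0 0 0 0.6;-3 0.45 0 0 0 0 0.6;-3 0.45 0 0 0 0 0.6;-3 0.45 0 0 0 0 0.6;-3 0.45 0 0 0 0 0.6;-3 0.45 0 0 0 0 0.6;-3 0.45 0 0 0 0 0.6;-3 0.45 0 0 0 0 0.6;-2 0.3 0 0 0 0 0.6;-1 0.2 0 0 0 0 0.6;0 0 0 0 0 0 0.6;0 0 0 0 0 0 0.6")

```text
time_s: 13.7
eef_pos: [0.4981, -0.0277, 0.2262]
eef_rot: [-0.0, 0.724, 0.69, 0.0]
wrist_force: [-0.5, 0.1, 0.5]
opening: 0.601
```

Run:
```python
from h import *
from bench import ctrl
M=info(ctrl.get_obs(),[.4952,-.0288,.171])
c=ctrl.camera("wrist"); img=c["color"].copy()
d=(.4929,-.0787,-.047)
for p in proj(c,xf(d,[[0,.133,.066],[0,.05,.128],[0,.05,.085],[0,0,.089]])): print(p); cv2.circle(img,tuple(int(v) for v in p),4,(0,0,255),1)
cv2.imwrite("pics/w5.png",img)
c=ctrl.camera("scene"); cv2.imwrite("pics/s5.png",cv2.resize(c["color"][180:330,220:400],None,fx=4,fy=4))
```

```text
t 13.7 p [ 0.4981 -0.0277  0.2262] x [0.048 0.999 0.   ] z [-0.  0. -1.] yaw_x 87.25 F [-0.5  0.1  0.5] op 0.601
shift cm [-0.13 -0.28  5.52]
[443.30589549 238.00732546]
[315.253304   271.93732563]
[315.6067124  246.49035058]
[230.80946863 248.4896583 ]
```

View pics/w5.png

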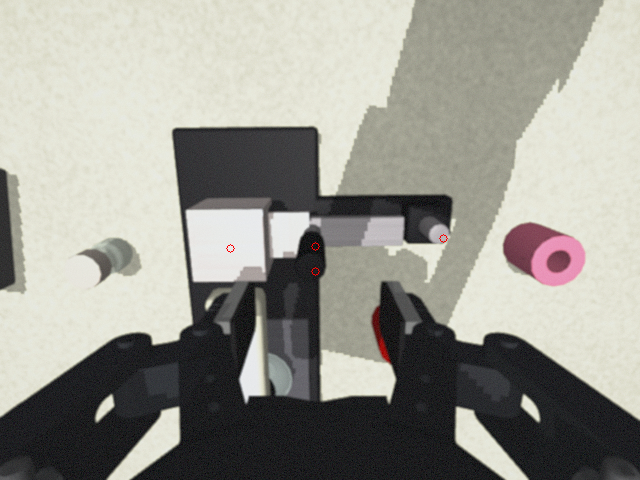

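View pics/s5.png

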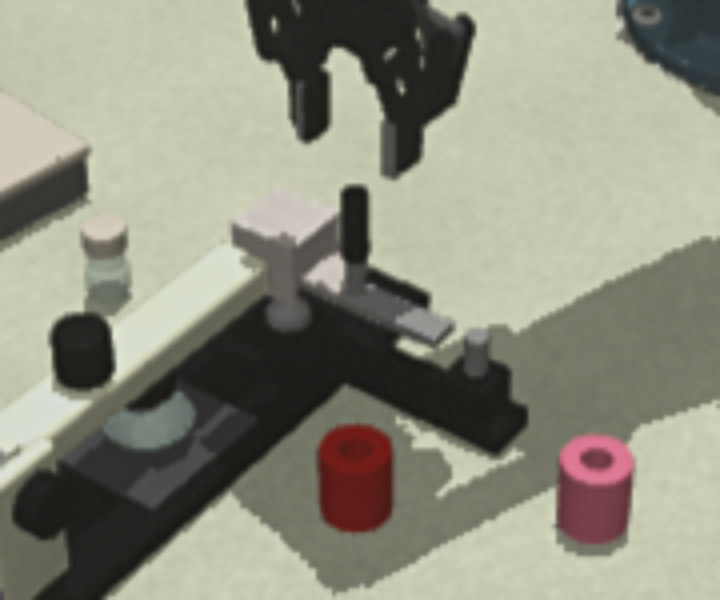

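The knob top is at (312,268), within about 1–2 mm of the prediction, and the jaws straddle it. I lower and grip.

Call:
move_arm(rows="-0.2 -0.25 0 0 0 0 0.6;0 0 1.5 0 0 0 0.6;0 0 1.5 0 0 0 0.6;0 0 1.5 0 0 0 0.6;0 0 0.9 0 0 0 0.6;0 0 0 0 0 0 0.6;0 0 0 0 0 0 0;0 0 0 0 0 0 0;0 0 0 0 0 0 0;0 0 0 0 0 0 0;0 0 0 0 0 0 0;0 0 0 0 0 0 0")

```text
time_s: 15.0
eef_pos: [0.4964, -0.0309, 0.1734]
eef_rot: [0.001, 0.724, 0.69, -0.0]
wrist_force: [-2.0, -4.4, 2.8]
opening: 0.166
```

Run:
```python
from h import *
from bench import ctrl
M=info(ctrl.get_obs())
c=ctrl.camera("scene"); cv2.imwrite("pics/s6.png",cv2.resize(c["color"][180:330,220:400],None,fx=4,fy=4))
```

```text
t 15.0 p [ 0.4964 -0.0309  0.1734] x [ 0.047  0.999 -0.002] z [ 0.001 -0.002 -1.   ] yaw_x 87.31 F [-2.  -4.4  2.8] op 0.166
```

View pics/s6.png

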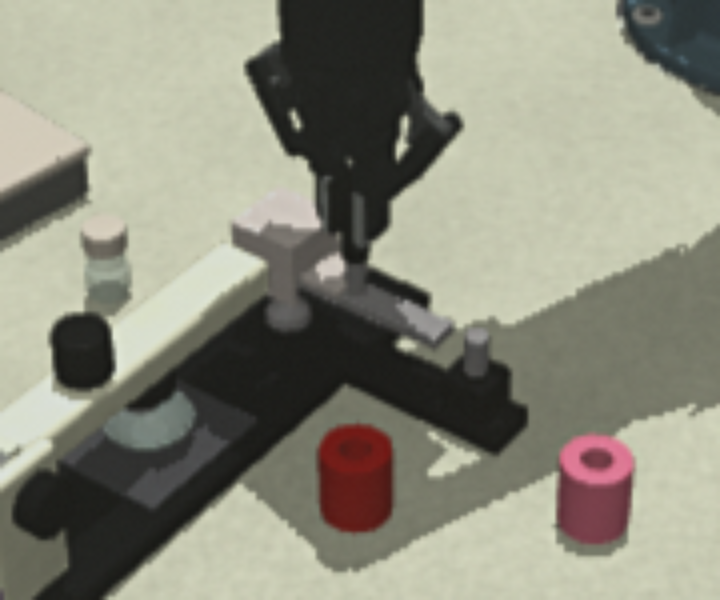

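Call:
move_arm(rows="0.3 0 0 0 0 0 0;0.3 0 0 0 0 0 0;0.3 0 0 0 0 0 0;0.3 0 0 0 0 0 0;0.3 0 0 0 0 0 0;0 0 0 0 0 0 0;0 0 0 0 0 0 0;0 0 0 0 0 0 0")

```text
time_s: 15.85
eef_pos: [0.497, -0.0168, 0.1734]
eef_rot: [0.002, 0.723, 0.69, -0.001]
wrist_force: [-2.7, -9.8, 3.2]
opening: 0.165
```

The TCP moved 14 mm against 9.8 N, which matches the spring at about 13–14 mm of travel. I hold that, then start the arc lift.

Call:
move_arm(rows="0 0 0 0 0 0 0;0 0.17 -0.43 1 0 0 0;0 0.34 -0.87 2 0 0 0;0 0.34 -0.87 2 0 0 0;0 0 0 0 0 0 0;0 0 0 0 0 0 0")

```text
time_s: 16.45
eef_pos: [0.5059, -0.0173, 0.1941]
eef_rot: [-0.03, 0.723, 0.69, -0.031]
wrist_force: [-0.9, -10.7, -3.3]
opening: 0.167
```

Run:
```python
from h import *
from bench import ctrl
M=info(ctrl.get_obs())
c=ctrl.camera("scene"); cv2.imwrite("pics/s7.png",cv2.resize(c["color"][180:330,220:400],None,fx=4,fy=4))
```

```text
t 16.45 p [ 0.5059 -0.0173  0.1941] x [ 0.047  0.999 -0.004] z [-0.087  0.    -0.996] yaw_x 87.3 F [ -0.9 -10.7  -3.3] op 0.167
```

View pics/s7.png

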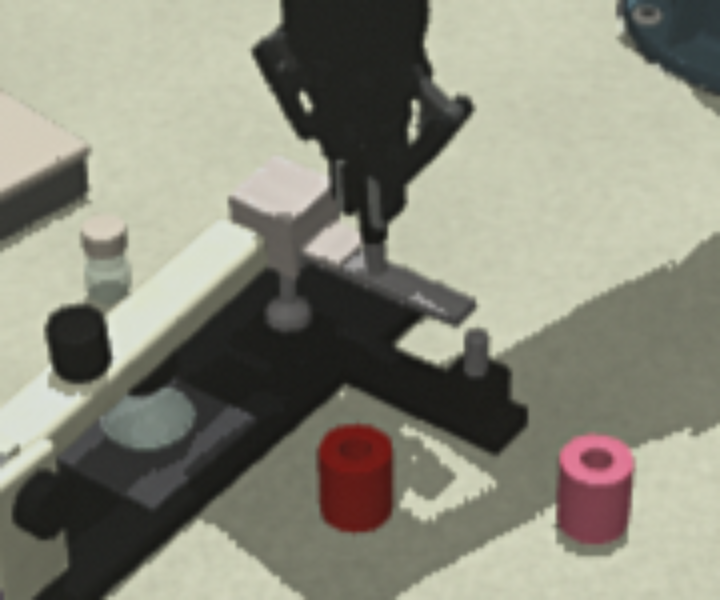

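The cup is rising and the latch is held back. I continue the arc.

Call:
move_arm(rows="0 0.17 -0.43 1 0 0 0;0 0.34 -0.87 2 0 0 0;0 0.34 -0.87 2 0 0 0;0 0.34 -0.87 2 0 0 0;0 0.34 -0.87 2 0 0 0;0 0.34 -0.87 2 0 0 0;0 0.34 -0.87 2 0 0 0;0 0.17 -0.43 1 0 0 0;0 0 0 0 0 0 0;0 0 0 0 0 0 0;0 0 0 0 0 0 0;0 0 0 0 0 0 0")

```text
time_s: 17.7
eef_pos: [0.5407, -0.0191, 0.2487]
eef_rot: [-0.118, 0.714, 0.68, -0.115]
wrist_force: [-1.1, -9.8, -3.0]
opening: 0.166
```

Run:
```python
from h import *
from bench import ctrl
M=info(ctrl.get_obs())
c=ctrl.camera("scene"); im=c["color"].copy()
d=(.4929,-.0787,-.047)
# predicted cup top centre for several angles
for th in (.24,.30,.33,.36):
    rx,rz=-.25,.009
    p=proj(c,xf(d,[[.25+rx*np.cos(th)+rz*np.sin(th),0,.08-rx*np.sin(th)+rz*np.cos(th)]]))[0]; print(th,p.round(1))
cv2.imwrite("pics/s8.png",im); cv2.imwrite("pics/s8c.png",cv2.resize(im[160:310,220:400],None,fx=4,fy=4))
```

```text
t 17.7 p [ 0.5407 -0.0191  0.2487] x [ 0.047  0.999 -0.004] z [-0.325  0.011 -0.946] yaw_x 87.28 F [-1.1 -9.8 -3. ] op 0.166
0.24 [287.7 214.5]
0.3 [286.2 210. ]
0.33 [285.4 207.8]
0.36 [284.4 205.7]
```

View pics/s8c.png

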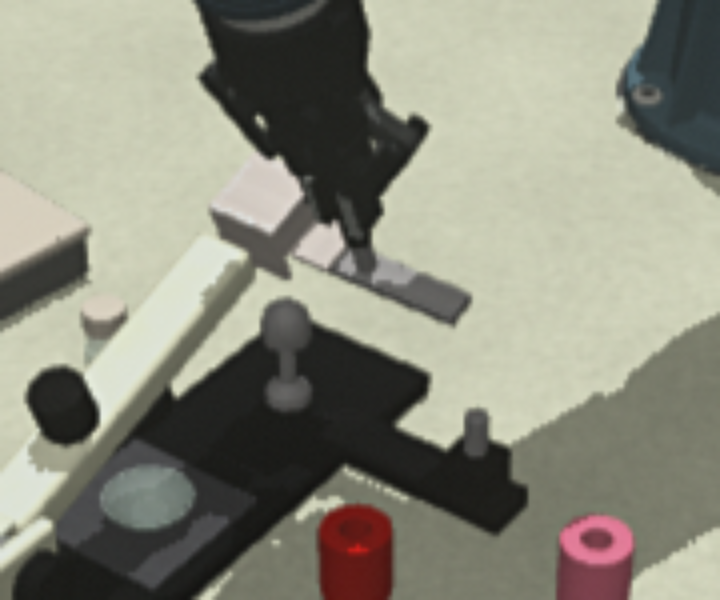

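View pics/s8.png

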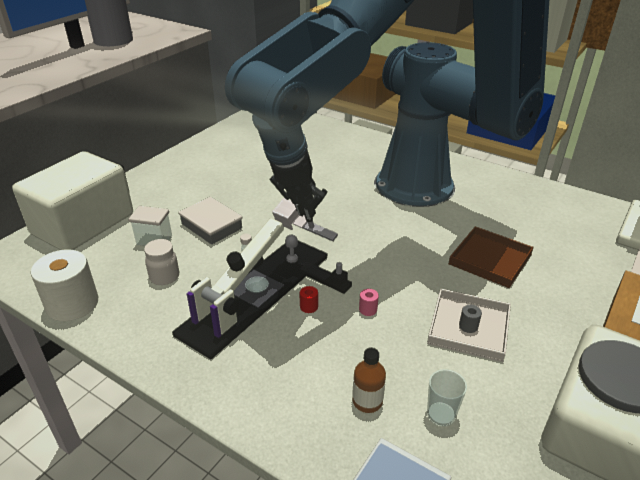

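The cup top centre is near (286,209), which gives about 0.31–0.33 rad, or roughly 8 cm up. The ball at (291,241) is bare. The grey collar stands in the white tray at (470,318), and the bystanders look unmoved. I add a short still hold and hand in.

Call:
move_arm(rows="0 0 0 0 0 0 0;0 0 0 0 0 0 0;0 0 0 0 0 0 0;0 0 0 0 0 0 0")

```text
time_s: 18.15
eef_pos: [0.5407, -0.0191, 0.2487]
eef_rot: [-0.118, 0.714, 0.68, -0.115]
wrist_force: [-0.7, -9.5, -2.3]
opening: 0.165
```

Run:
```python
from h import *
from bench import ctrl
o=ctrl.get_obs(); info(o); print(abs(o["dq"]).max())
print(ctrl.hand_in())
```

```text
t 18.15 p [ 0.5407 -0.0191  0.2487] x [ 0.047  0.999 -0.004] z [-0.325  0.011 -0.946] yaw_x 87.28 F [-0.7 -9.5 -2.3] op 0.165
0.001114220338119917
the job is handed in; nothing more can be done
None
```

I lifted the grey lock collar off its peg and stood it upright near the middle of the white tray. Then I gripped the latch knob, pulled it back about 14 mm, and lifted the arm along its hinge arc. I handed the job in at about 18 s, holding it raised and still; the hand-in reports no verdict.

- **Raised height:** the tool's tilt gave 0.33 rad. The cup's position in the scene picture gave about 0.31 rad, a small disagreement because the gripper partly hid the cup. That puts the cup roughly 77–80 mm above the ball, well over the 0.24 rad needed.
- **Grip and stillness:** the fingers were still closed on the knob. The wrist force was about 9.5 N from the latch spring plus 2–3 N from the arm's weight. Joint speeds were about 0.001 rad/s.
- **Collar and bystanders:** the last scene picture showed the collar upright in the tray and let go, with the bystanders looking unmoved by eye. I did not measure how far any of them had shifted.

No check failed.

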